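# Hang the red type pail on the twin hook

## Robot

A 7-joint arm with a two-finger parallel gripper is mounted at the origin on the work surface. World frame = base frame: x ahead of the robot, y to its left, z up, the work surface at z = 0. Lengths are in m, angles in rad, forces in N, time in s.
With the tool pointing down it reaches from about 0.425 to 0.8 m from the base axis. Payload 8.3 kg.
Tool frame: the origin (TCP) lies midway between the tips of the shut fingers; the grasp point (between the pads) lies 19 mm behind it; z points along the fingers, y is the direction in which the jaws open and shut (so a half turn about z gives the same grasp; the last joint's range is limited). The gripper opens to 85 mm and grips with 20 to 120 N. Pads are 22 mm wide; open, the fingers measure 114 mm over their backs; the gripper's body (76 mm by 85 mm) begins 54 mm behind the grasp point. The pads swing forward as they close: fully open they stand 13 mm farther back than shut.
Start: joints at [-1.203, 0.383, 0.016, 1.37, -0.006, 1.388, -0.046], TCP at [0.261, 0.568, 0.231] pointing down, gripper open.
Joint ranges: [-2.95, 2.95], [-0.25, 2.06], [-1.52, 1.56], [0.18, 2.33], [-1.44, 4.58], [0.02, 2.06], [-3.01, 3.01]. Speed limits (rad/s): [2.39, 2.39, 3.01, 3.01, 3.14, 3.14, 3.14].

## Interface

Orientations are given as a rotation vector (axis times angle).
In Python, from station import manip gives the robot as it stands.
- The arm moves only by the tool send_rows, never from a script. Its argument "steps" is a list of rows, each an object with "xyz": the shift along the world's x, y, z in units of 25 mm (1.0 is 25 mm), a list of three; "dr": the turn, a rotation vector about the world's x, y, z in units of 6 degrees (1.0 is 6 degrees), a list of three. In form: [{"xyz": [tx, ty, tz], "dr": [wx, wy, wz]}, ...]. A call has 1 to 8 rows; each row is the pose to reach, as a shift and turn from the pose commanded when the call began; what a row does not reach only later rows make up. A row lasts 1/12 s, in which the tool goes at most 41.7 mm and 7.16 degrees, less where a joint would pass 70% of its speed; a pose out of reach is approached as far as the arm can. A call with a gripper value outside its range is refused whole. "fingers" is the opening in per cent of the stroke, from 0 (shut) to 100 (fully open), set as the call begins (left out, the last holds). The fingers move at their own pace and stop on an object; the grip force is fixed at half the most. Time passes only in rows, so rows that repeat a pose let the fingers close. It gives the time, the measured TCP pose, the force and the opening at its end, in the units of the state.
- manip.sense(): the state, without advancing time (a new reading comes with each control period).
- manip.get_image(name): name is "scene" or "top"; returns a dict with "color" (384x512x3 uint8, blue, green, red), "mtx" (3x3 intrinsics, pixels), "rvec" (rotation vector, rad) and "tvec" (3), from world to camera coordinates, as OpenCV has them. Camera axes: x right, y down, z forward; pixel columns grow to the right and rows downward; lengths in m; the calibration is good to about 2 mm. A picture is of the moment at which its call begins. There is no depth.
- manip.job_done(): hands the job in, once; it reports no verdict.
Trained networks look in the newest picture that a camera, given by its name, has taken for a name from the list of things; names that differ only in an ending like _2 or _b are one class to them, and where a whole thing is asked for, a point or a joint stands for the part that bears it (a point fixed in the world has none). Each returns a list of dicts, best first, with "score" (0 to 1); they miss things now and then, are a little off and sometimes report something else, mostly with a low value. They report only what shows in the picture. A call takes as long as a camera call.
- manip.silhouettes(camera, query): "mask" (384x512 bool, what is visible of it) and "bbox" ([left, top, right, bottom] as shares, 0 to 1, of the picture: columns of its width, rows of its height, round what is visible of it).
- manip.spot_point(camera, query): "position" ([row, column] as shares, 0 to 1, of the picture: columns of its width, rows of its height: a listed point, or the origin of a listed thing).
The state is a dict: "time_s": time; "joint_positions": joint angles; "dq": joint speeds; "joint_efforts": joint torques, N m; "position": TCP position; "tcp_rot": TCP orientation; "contact_force": force on the tool from outside, world axes, zero at the start; "torque": the same for the moment, N m; "width": finger opening in m.
Only numpy, scipy, OpenCV 4.12 (cv2) and the standard library are available. Lean on these libraries where they do the work, as an engineer would, in place of code of your own. Each camera call takes 0.05 s, during which the arm holds its last target.

## Task

Clear the stamping bench: swing the red pail's bail up from lying flat to upright while the pail still stands on the bench, then carry the pail by its bail and hang it on the two prongs of the hook stand, so that it hangs freely with the bail across both prongs. Leave the blue pail where it stands.

Things in the scene. Friction and masses are not known exactly. Their poses are not given: they have to be found in the camera images.
- red_pail: Open red pail, 110 mm across the rim, 90 mm tall, about 0.4 kg. Origin: centre of its underside, z up. A loose U-shaped bail, 126 mm wide, of 7 mm wire, pivots on an axis along y at x = 0, z = 78 mm. At the start it lies level, its straight cross bar at x = -120 mm, z = 78 mm. It swings up to upright (bar at x = 0, z = 198 mm) and beyond; let go, it falls over.
- red_pail_grip (a point): Middle of the cross bar (along y) of the red pail's bail, on the bar's axis, 120 mm from the bail's pivot axis. Here sits a black grip sleeve, 14 mm in diameter, 36 mm long, that turns freely on the bar, so jaws closed on it need not turn while the bail swings up or the pail hangs. Between the level bar and the pail's rim are 65 mm.
- hook_seat (a point): Where a hung bail's bar axis rests, midway between the 2 level prongs of the fixed hook stand. z up, x along the prongs from free tips to post. Prongs: 8 mm thick, at y = +37 and -37 mm, axes 7.5 mm below this point; tips at x = -48 mm turn up to 11 mm above it. Post at x = 95 mm, no higher than the prongs. Enter from -x: bar above the tips, pail below the prongs, jaws between them.
- blue_pail: Bystander: a blue pail of the same shape and size, with its own bail lying level towards its own -x. Origin: centre of its underside. A foil reel and a spanner lie farther back on the bench.

How it is judged:
By the outcome, as a careful person would: the job done as asked, in the order asked, and still so for the second after the job is handed in, with the robot touching nothing.
It also fails if it takes over 64 s, if anything falls off the work surface, if the arm or the gripper's body presses on something with over 40 N, if the wrist force passes 120 N, or if a joint passes its speed limit or range.

## Working session

There is one attempt and no reset: what is moved stays moved. The work goes in short steps, Python scripts to look and compute and a tool call to move; the robot and the scene stay as the last step left them, time stands still between calls to the robot, and variables do not carry over. Pictures are saved under pics/ and viewed, and the job is handed in when it is done.

Besides the shell and the picture viewer there is one more tool, called after ">>>" by a JSON object that holds its "name" and its "arguments". send_rows: Moves the arm, as the interface text tells. Its arguments: {"type":"object","properties":{"steps":{"type":"array","items":{"type":"object","properties":{"xyz":{"type":"array","items":{"type":"number"}},"dr":{"type":"array","items":{"type":"number"}}}}},"fingers":{"type":"number"}},"required":["steps"]}

```bash
mkdir -p pics; ls; cat > h.py <<'E'
import numpy as np, cv2
from station import manip
def cam(im):
    R=cv2.Rodrigues(np.array(im["rvec"],float))[0]; t=np.array(im["tvec"],float).ravel(); return np.array(im["mtx"],float),R,t
def ray(im,rc):
    K,R,t=cam(im); u=rc[1]*512; v=rc[0]*384
    d=R.T@np.linalg.solve(K,[u,v,1]); o=-R.T@t
    return o,d/np.linalg.norm(d)
def onz(im,rc,z):
    o,d=ray(im,rc); return o+d*(z-o[2])/d[2]
def tri(r1,r2):
    A=np.zeros((3,3));b=np.zeros(3)
    for o,d in (r1,r2):
        P=np.eye(3)-np.outer(d,d);A+=P;b+=P@o
    p=np.linalg.solve(A,b); 
    return p,[np.linalg.norm((np.eye(3)-np.outer(d,d))@(p-o)) for o,d in (r1,r2)]
def proj(im,p):
    K,R,t=cam(im); q=K@(R@np.array(p)+t); return q[:2]/q[2]
E
python3 - <<'E'
from h import *
s=manip.sense(); print({k:np.round(v,3).tolist() for k,v in s.items()})
ims={}
for c in("scene","top"):
    im=manip.get_image(c); ims[c]=im; cv2.imwrite(f"pics/{c}0.png",im["color"])
    K,R,t=cam(im); print(c,K[0,0],-R.T@t,R[2])
D={}
for q in("red_pail","red_pail_grip","hook_seat","blue_pail"):
    for c in ims:
        r=manip.spot_point(c,q); print(q,c,[(np.round(x["position"],4).tolist(),round(x["score"],2)) for x in r])
        if r: D[q,c]=ray(ims[c],r[0]["position"])
    if (q,"scene") in D and (q,"top") in D: print(tri(D[q,"scene"],D[q,"top"]))
E
```

```text
pics
{'time_s': 0.0, 'joint_positions': [-1.203, 0.384, 0.016, 1.371, -0.006, 1.388, -0.047], 'dq': [-0.001, 0.0, 0.002, -0.001, 0.002, -0.0, 0.001], 'joint_efforts': [0.0, -62.758, 0.845, -37.183, 0.017, 0.014, 0.0], 'position': [0.261, 0.567, 0.23], 'tcp_rot': [-0.671, -3.069, 0.003], 'contact_force': [0.128, -0.243, 0.035], 'torque': [0.006, 0.007, -0.058], 'width': 0.085}
scene 372.52571995900365 [0.85163915 0.43857567 0.95521644] [-0.34697029 -0.44481041 -0.82568476]
top 429.09740351534873 [0.48438723 0.01695838 1.16314779] [ 4.85702234e-02 -6.17686540e-04 -9.98819579e-01]
red_pail scene [([0.6242, 0.4562], 0.66)]
red_pail top [([0.4167, 0.5053], 0.72)]
(array([ 0.60271297,  0.00621469, -0.00477503]), [np.float64(0.008498257836901661), np.float64(0.008498257836901467)])
red_pail_grip scene [([0.5203, 0.5195], 0.82)]
red_pail_grip top [([0.5312, 0.5084], 0.67)]
(array([0.4843917 , 0.00377603, 0.09402837]), [np.float64(0.005799996319864464), np.float64(0.005799996319864358)])
hook_seat scene [([0.2992, 0.3059], 0.93)]
hook_seat top [([0.3609, 0.7668], 0.7)]
(array([ 0.62247395, -0.27826132,  0.26974495]), [np.float64(0.002375959471195259), np.float64(0.00237595947119517)])
blue_pail scene [([0.8151, 0.5709], 0.96), ([0.3021, 0.3092], 0.42)]
blue_pail top []
```

View pics/scene0.png

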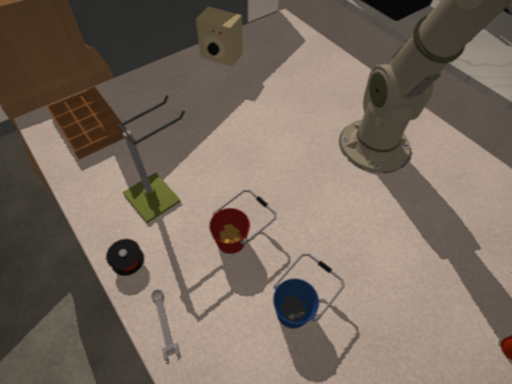

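View pics/top0.png

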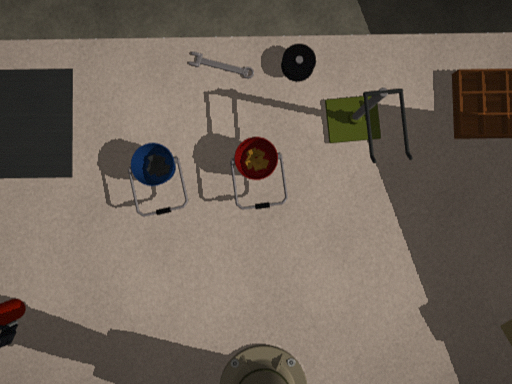

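```bash
python3 - <<'E'
import cv2,numpy as np
s=cv2.imread("pics/scene0.png");t=cv2.imread("pics/top0.png")
def z(im,x0,y0,w,h,f): return cv2.resize(im[y0:y0+h,x0:x0+w],None,fx=f,fy=f,interpolation=cv2.INTER_CUBIC)
cv2.imwrite("pics/c1.png",np.hstack([z(s,110,80,80,100,5),z(t,350,80,80,100,5)]))
cv2.imwrite("pics/c2.png",np.hstack([z(s,200,180,80,90,5),z(t,222,130,80,90,5)]))
E
```

```text
(no output)
```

View pics/c1.png

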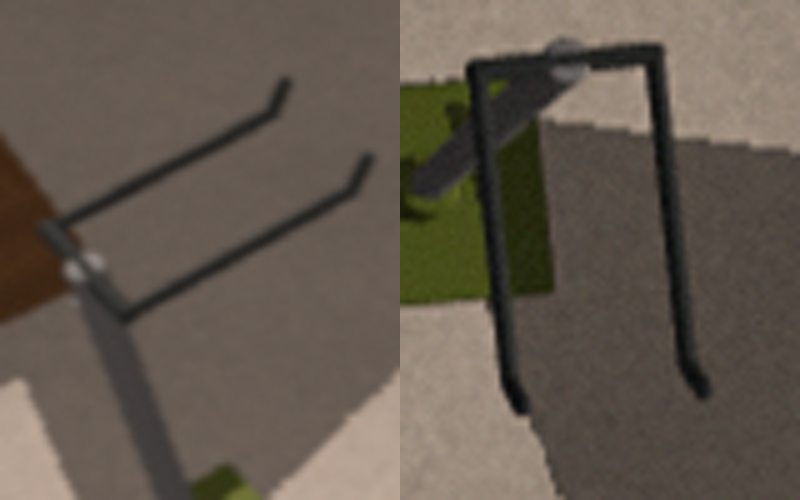

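View pics/c2.png

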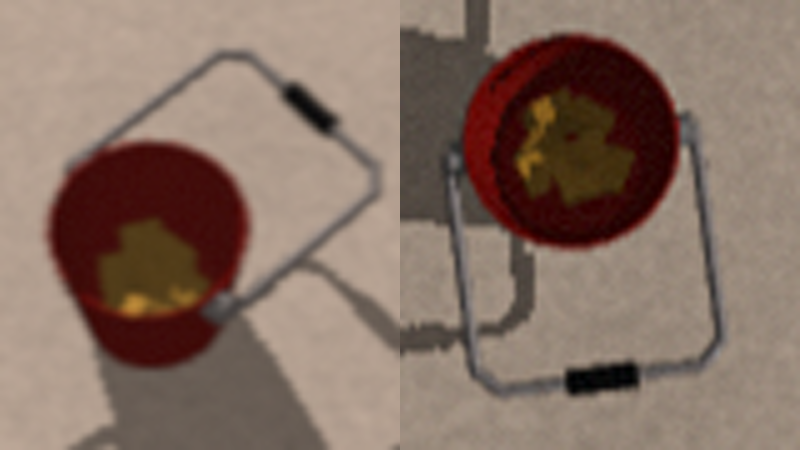

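```bash
cat > fit.py <<'E'
from h import *
from scipy.optimize import least_squares
S=manip.get_image("scene");T=manip.get_image("top")
def w(p,l): 
    c,s=np.cos(p[3]),np.sin(p[3]); return np.array([p[0]+c*l[0]-s*l[1],p[1]+s*l[0]+c*l[1],p[2]+l[2]])
def sc(a): return np.array(a)/5+[110,80]
def tp(a): return np.array(a)/5+[350-80,80]
A=[("S",(125,318),"k",1),("S",(48,230),"k",-1),("S",(352,190),"b",1),("S",(370,155),"t",1),("S",(272,113),"b",-1),("S",(287,82),"t",-1),
("T",(473,68),"k",1),("T",(655,50),"k",-1),("T",(508,375),"b",1),("T",(520,408),"t",1),("T",(687,362),"b",-1),("T",(705,395),"t",-1)]
def res(p):
    r=[]
    for c,px,k,sg in A:
        l={"k":(p[4],sg*.037,-.0075),"b":(p[5],sg*.037,-.0075),"t":(-.048,sg*.037,.009)}[k]
        im,o=(S,sc(px)) if c=="S" else (T,tp(px))
        r.append((proj(im,w(p,l))-o))
    return np.ravel(r)
f=least_squares(res,[.62,-.278,.27,0,.09,-.035]); print("hook",f.x.round(4)); print(f.fun.round(1))
def sc(a): return np.array(a)/5+[200,180]
def tp(a): return np.array(a)/5+[222-80,130]
B=[("S",(310,108),(-.12,0)),("T",(602,378),(-.12,0)),("T",(690,128),(0,-.063)),("T",(455,160),(0,.063)),("S",(218,305),(0,.063)),("S",(75,163),(0,-.063)),
("T",(567,381),(-.12,.018)),("T",(637,375),(-.12,-.018)),("S",(332,128),(-.12,.018)),("S",(290,88),(-.12,-.018))]
def res2(p):
    r=[]
    for c,px,l in B:
        im,o=(S,sc(px)) if c=="S" else (T,tp(px))
        r.append(proj(im,w([p[0],p[1],p[3],p[2]],(*l,0)))-o)
    return np.ravel(r)
f=least_squares(res2,[.6,.006,0,.078]); print("pail x y yaw zpiv",f.x.round(4));print(f.fun.round(1)); p=f.x
print("grip",w([p[0],p[1],p[3],p[2]],(-.12,0,0)))
E
python3 fit.py
```

```text
hook [ 0.6203 -0.2642  0.2825  0.0722  0.0979 -0.0335]
[-0.6 -0.5 -0.5  0.1 -0.7  0.2 -0.6 -0.1 -0.7  0.3 -0.2 -0.7  0.4  0.1
 -0.8  0.6 -0.2  0.9  0.3  0.4 -0.6  0.4 -0.6 -0.2]
pail x y yaw zpiv [0.6038 0.0069 0.102  0.0726]
[-0.3 -0.  -0.1  0.1  1.2  0.4 -0.8 -0.2  1.1  1.  -0.5 -0.9 -0.2  0.3
 -0.1 -0.2 -0.3 -0.  -0.6  0.1]
grip [ 0.48439568 -0.00535575  0.07259107]
```

>>> {"name": "send_rows", "arguments": {"fingers": 50, "steps": [{"xyz": [0.3, -0.8, 0], "dr": [0, 0, -0.4]}, {"xyz": [0.8, -2.0, 0], "dr": [0, 0, -1.0]}, {"xyz": [1.3, -3.4, 0], "dr": [0, 0, -1.7]}, {"xyz": [1.9, -4.9, 0], "dr": [0, 0, -2.4]}, {"xyz": [2.5, -6.4, 0], "dr": [0, 0, -3.1]}, {"xyz": [3.1, -7.9, 0], "dr": [0, 0, -3.8]}, {"xyz": [3.7, -9.4, 0], "dr": [0, 0, -4.5]}, {"xyz": [4.3, -10.9, 0], "dr": [0, 0, -5.2]}]}}

```text
time_s: 1.27
position: [0.3688, 0.2936, 0.2315]
tcp_rot: [-1.477, -2.773, -0.001]
contact_force: [1.1, -0.3, 1.0]
width: 0.0428
```

>>> {"name": "send_rows", "arguments": {"steps": [{"xyz": [0.6, -1.5, -0.2], "dr": [0, 0, -0.7]}, {"xyz": [1.2, -3.0, -0.4], "dr": [0, 0, -1.4]}, {"xyz": [1.8, -4.5, -0.7], "dr": [0, 0, -2.1]}, {"xyz": [2.4, -6.0, -1.0], "dr": [0, 0, -2.7]}, {"xyz": [3.0, -7.6, -1.3], "dr": [0, 0, -3.3]}, {"xyz": [3.6, -9.2, -1.5], "dr": [0, 0, -3.9]}, {"xyz": [4.2, -10.6, -1.6], "dr": [0, 0, -4.4]}, {"xyz": [4.5, -11.5, -1.6], "dr": [0, 0, -4.7]}]}}

```text
time_s: 1.93
position: [0.4817, 0.003, 0.1912]
tcp_rot: [2.111, 2.325, -0.0]
contact_force: [-0.6, 1.0, -0.1]
width: 0.0426
```

```bash
sed -i 's#/5+\[#/5-.4+[#' fit.py; python3 - <<'E'
exec(open('fit.py').read())
f=least_squares(lambda q:res2([*q,.078]),[.6,.006,0]); p=f.x; print("fixed z",p.round(4),w([p[0],p[1],.078,p[2]],(-.12,0,0)),f.fun.round(1))
cv2.imwrite("pics/s1.png",S["color"]);cv2.imwrite("pics/t1.png",T["color"])
a=S["color"][170:270,190:310];b=T["color"][120:240,200:320]
g=lambda i:cv2.resize(i,None,fx=3.3,fy=3.3,interpolation=cv2.INTER_CUBIC)
cv2.imwrite("pics/c3.png",np.hstack([g(S["color"][150:270,190:310]),g(b)]))
s=manip.sense(); print({k:np.round(s[k],4).tolist() for k in("time_s","position","tcp_rot","width","joint_positions","contact_force")})
R=cv2.Rodrigues(np.array(s["tcp_rot"]))[0]; print(R[:,1],R[:,2])
E
```

```text
hook [ 0.6211 -0.2628  0.2853  0.0722  0.0975 -0.0335]
[-0.4 -0.5 -0.3  0.1 -0.5  0.3 -0.3 -0.1 -0.5  0.4  0.  -0.7  0.5 -0.1
 -0.7  0.5 -0.2  0.8  0.3  0.3 -0.5  0.2 -0.4 -0.3]
pail x y yaw zpiv [0.605  0.0076 0.1021 0.0766]
[-0.1  0.   0.   0.   1.4  0.2 -0.8 -0.4  1.3  1.2 -0.4 -0.8 -0.1  0.3
  0.1 -0.2 -0.1  0.  -0.4  0.1]
grip [ 0.48558406 -0.0046486   0.07659847]
fixed z [0.6051 0.0079 0.1022] [ 0.48573978 -0.004379    0.078     ] [-0.  -0.2 -0.1 -0.   1.3  0.1 -0.9 -0.5  1.3  1.1 -0.4 -1.  -0.2  0.2
 -0.  -0.3 -0.  -0.2 -0.4 -0.1]
{'time_s': 2.0333, 'position': [0.4818, 0.0025, 0.1916], 'tcp_rot': [2.1137, 2.3218, -0.0006], 'width': 0.0428, 'joint_positions': [-0.5951, 0.0969, 0.5626, 1.832, -0.0532, 1.227, 0.0771], 'contact_force': [1.1541, 0.0391, -0.7149]}
[9.95604523e-01 9.36526317e-02 9.04650377e-04] [ 0.00104811 -0.0014827  -0.99999835]
```

>>> {"name": "send_rows", "arguments": {"steps": [{"xyz": [0.1, -0.2, -0.5], "dr": [0, 0, 0.05]}, {"xyz": [0.16, -0.28, -1.2], "dr": [0, 0, 0.08]}, {"xyz": [0.16, -0.28, -1.8], "dr": [0, 0, 0.08]}, {"xyz": [0.16, -0.28, -2.2], "dr": [0, 0, 0.08]}, {"xyz": [0.16, -0.28, -2.4], "dr": [0, 0, 0.08]}]}}

```text
time_s: 2.45
position: [0.4841, 0.0015, 0.13]
tcp_rot: [-2.092, -2.342, 0.002]
contact_force: [-0.7, 0.9, 0.7]
width: 0.0426
```

```bash
cat > look.py <<'E'
from h import *
import sys
n,sx,sy,tx,ty=sys.argv[1],*map(int,sys.argv[2:6]); d=int(sys.argv[6]) if len(sys.argv)>6 else 120
S=manip.get_image("scene");T=manip.get_image("top")
g=lambda i,x,y:cv2.resize(i[max(0,y):y+d,max(0,x):x+d],(400,400),interpolation=cv2.INTER_CUBIC)
cv2.imwrite(f"pics/{n}.png",np.hstack([g(S["color"],sx,sy),g(T["color"],tx,ty)]))
s=manip.sense(); print({k:np.round(s[k],4).tolist() for k in("time_s","position","tcp_rot","width","joint_positions","contact_force")})
R=cv2.Rodrigues(np.array(s["tcp_rot"]))[0]; print(R[:,1],R[:,2])
E
python3 look.py c4 190 150 200 120
```

```text
{'time_s': 2.55, 'position': [0.4844, 0.0014, 0.1307], 'tcp_rot': [-2.0924, -2.3421, 0.0017], 'width': 0.0424, 'joint_positions': [-0.5721, 0.1716, 0.5604, 1.9044, -0.1021, 1.095, 0.1411], 'contact_force': [0.1584, -0.2758, 0.2574]}
[ 0.99367962  0.11224378 -0.00146291] [-1.45383816e-03 -1.62690600e-04 -9.99998930e-01]
```

View pics/c4.png

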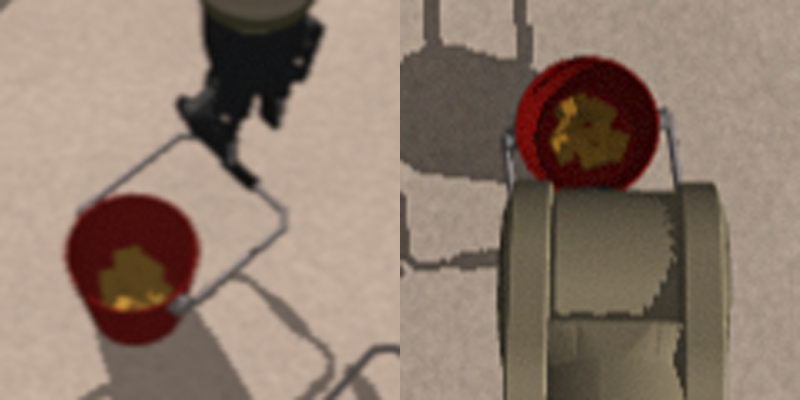

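>>> {"name": "send_rows", "arguments": {"steps": [{"xyz": [0.03, -0.15, -0.4], "dr": [0, 0, -0.1]}, {"xyz": [0.05, -0.23, -0.9], "dr": [0, 0, -0.1]}, {"xyz": [0.05, -0.23, -1.4], "dr": [0, 0, -0.1]}, {"xyz": [0.05, -0.23, -1.9], "dr": [0, 0, -0.1]}, {"xyz": [0.05, -0.23, -2.3], "dr": [0, 0, -0.1]}, {"xyz": [0.05, -0.23, -2.6], "dr": [0, 0, -0.1]}, {"xyz": [0.05, -0.23, -2.86], "dr": [0, 0, -0.1]}, {"xyz": [0.05, -0.23, -2.86], "dr": [0, 0, -0.1]}]}}

```text
time_s: 3.22
position: [0.4856, -0.0049, 0.0587]
tcp_rot: [-2.106, -2.33, 0.002]
contact_force: [-0.1, 0.4, 0.1]
width: 0.0425
```

```bash
python3 look.py c5 190 150 200 120
```

```text
{'time_s': 3.3167, 'position': [0.4864, -0.005, 0.0599], 'tcp_rot': [2.1063, 2.3307, 0.0], 'width': 0.0431, 'joint_positions': [-0.5321, 0.2767, 0.5482, 1.9731, -0.1774, 0.9381, 0.2056], 'contact_force': [-0.0567, 0.4118, -0.0957]}
[9.94900117e-01 1.00864994e-01 1.03863209e-04] [ 1.13046605e-04 -8.53306154e-05 -9.99999990e-01]
```

View pics/c5.png

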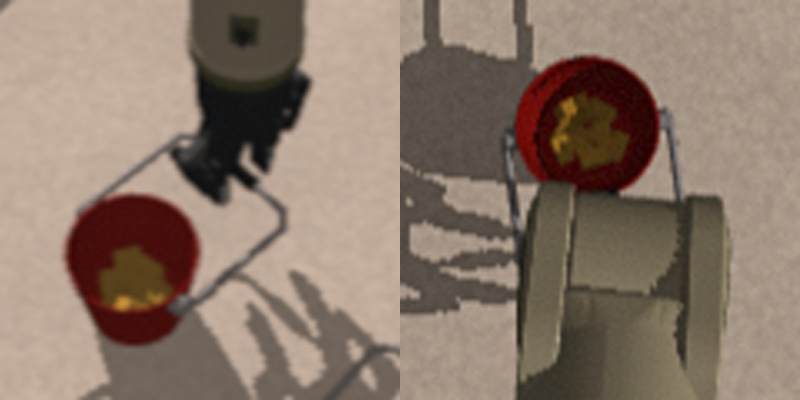

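Scene view: the fingers straddle the bar at crop (240,180). Closing.

>>> {"name": "send_rows", "arguments": {"fingers": 0, "steps": [{"xyz": [0, 0, 0], "dr": [0, 0, 0]}, {"xyz": [0, 0, 0], "dr": [0, 0, 0]}, {"xyz": [0, 0, 0], "dr": [0, 0, 0]}, {"xyz": [0, 0, 0], "dr": [0, 0, 0]}, {"xyz": [0, 0, 0], "dr": [0, 0, 0]}, {"xyz": [0, 0, 0], "dr": [0, 0, 0]}, {"xyz": [0, 0, 0], "dr": [0, 0, 0]}, {"xyz": [0, 0, 0], "dr": [0, 0, 0]}]}}

```text
time_s: 3.98
position: [0.4862, -0.0048, 0.0598]
tcp_rot: [-2.106, -2.331, -0.0]
contact_force: [-1.1, 0.5, 2.4]
width: 0.0121
```

```bash
python3 look.py c6 190 150 200 120; python3 - <<'E'
import numpy as np
L=4.8 # radius units 25mm
c,s=np.cos(.102),np.sin(.102)
for a in range(0,91,6):
    t=np.radians(a); d=L*(1-np.cos(t)); print(a,np.round([d*c,d*s,L*np.sin(t)],2))
E
```

```text
{'time_s': 4.0833, 'position': [0.4861, -0.0048, 0.0598], 'tcp_rot': [-2.1059, -2.3309, 0.0001], 'width': 0.0116, 'joint_positions': [-0.5323, 0.2766, 0.5481, 1.9737, -0.1775, 0.938, 0.2058], 'contact_force': [-1.636, 0.7044, 2.0128]}
[ 9.94871901e-01  1.01142706e-01 -2.31365814e-04] [-2.44255257e-04  1.15054132e-04 -9.99999964e-01]
0 [0. 0. 0.]
6 [0.03 0.   0.5 ]
12 [0.1  0.01 1.  ]
18 [0.23 0.02 1.48]
24 [0.41 0.04 1.95]
30 [0.64 0.07 2.4 ]
36 [0.91 0.09 2.82]
42 [1.23 0.13 3.21]
48 [1.58 0.16 3.57]
54 [1.97 0.2  3.88]
60 [2.39 0.24 4.16]
66 [2.83 0.29 4.39]
72 [3.3  0.34 4.57]
78 [3.78 0.39 4.7 ]
84 [4.28 0.44 4.77]
90 [4.78 0.49 4.8 ]
```

View pics/c6.png

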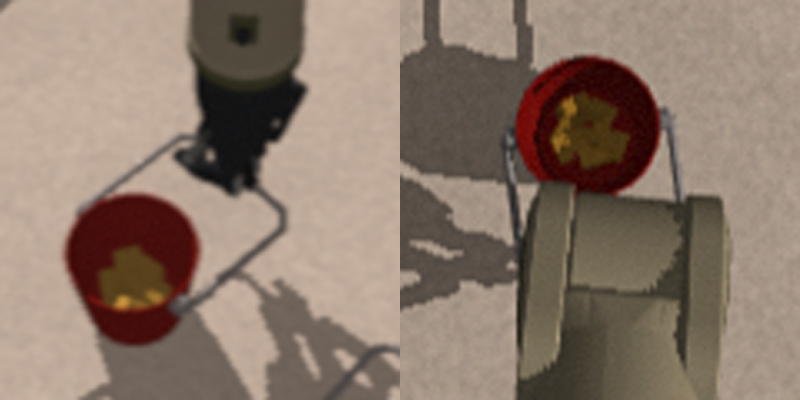

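>>> {"name": "send_rows", "arguments": {"steps": [{"xyz": [0.01, 0, 0.25], "dr": [0, 0, 0]}, {"xyz": [0.03, 0, 0.5], "dr": [0, 0, 0]}, {"xyz": [0.06, 0.01, 0.75], "dr": [0, 0, 0]}, {"xyz": [0.1, 0.01, 1.0], "dr": [0, 0, 0]}, {"xyz": [0.16, 0.02, 1.24], "dr": [0, 0, 0]}, {"xyz": [0.23, 0.02, 1.48], "dr": [0, 0, 0]}, {"xyz": [0.32, 0.03, 1.72], "dr": [0, 0, 0]}, {"xyz": [0.41, 0.04, 1.95], "dr": [0, 0, 0]}]}}

```text
time_s: 4.75
position: [0.4967, -0.0038, 0.1093]
tcp_rot: [-2.106, -2.331, -0.0]
contact_force: [-2.0, 0.7, -0.3]
width: 0.0119
```

>>> {"name": "send_rows", "arguments": {"steps": [{"xyz": [0.11, 0.02, 0.23], "dr": [0, 0, 0]}, {"xyz": [0.23, 0.03, 0.45], "dr": [0, 0, 0]}, {"xyz": [0.36, 0.04, 0.66], "dr": [0, 0, 0]}, {"xyz": [0.5, 0.05, 0.87], "dr": [0, 0, 0]}, {"xyz": [0.66, 0.07, 1.07], "dr": [0, 0, 0]}, {"xyz": [0.82, 0.09, 1.26], "dr": [0, 0, 0]}, {"xyz": [0.99, 0.1, 1.44], "dr": [0, 0, 0]}, {"xyz": [1.17, 0.12, 1.62], "dr": [0, 0, 0]}]}}

```text
time_s: 5.42
position: [0.5262, -0.0008, 0.1495]
tcp_rot: [-2.106, -2.331, -0.0]
contact_force: [-3.5, 0.1, 3.2]
width: 0.0119
```

```bash
python3 look.py c7 190 130 200 120
```

```text
{'time_s': 5.5167, 'position': [0.5269, -0.0008, 0.15], 'tcp_rot': [2.1053, 2.3304, 0.0016], 'width': 0.0118, 'joint_positions': [-0.5417, 0.2486, 0.5668, 1.7784, -0.1451, 1.1547, 0.1712], 'contact_force': [-3.0135, 0.2111, 4.2466]}
[0.99486418 0.1012085  0.00144799] [ 1.44944627e-03  5.91700984e-05 -9.99998948e-01]
```

View pics/c7.png

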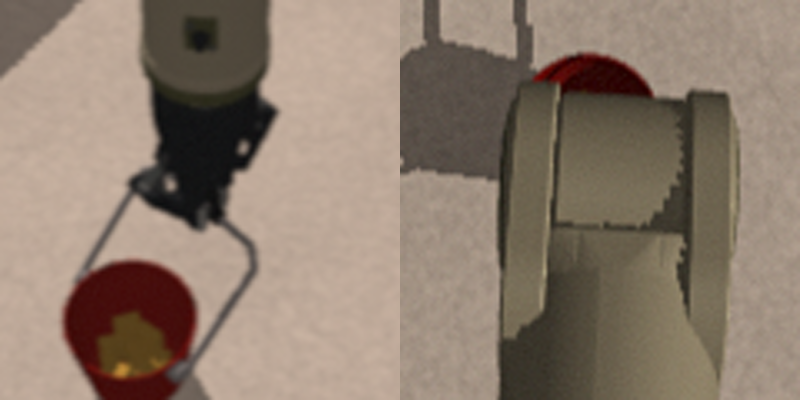

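>>> {"name": "send_rows", "arguments": {"steps": [{"xyz": [0.19, 0.02, 0.16], "dr": [0, 0, 0]}, {"xyz": [0.39, 0.04, 0.31], "dr": [0, 0, 0]}, {"xyz": [0.6, 0.06, 0.45], "dr": [0, 0, 0]}, {"xyz": [0.81, 0.08, 0.59], "dr": [0, 0, 0]}, {"xyz": [1.03, 0.1, 0.71], "dr": [0, 0, 0]}, {"xyz": [1.25, 0.13, 0.82], "dr": [0, 0, 0]}, {"xyz": [1.48, 0.15, 0.92], "dr": [0, 0, 0]}, {"xyz": [1.72, 0.18, 1.0], "dr": [0, 0, 0]}]}}

```text
time_s: 6.18
position: [0.5701, 0.0042, 0.1752]
tcp_rot: [2.105, 2.331, 0.003]
contact_force: [-2.3, 0.5, 7.4]
width: 0.0118
```

>>> {"name": "send_rows", "arguments": {"steps": [{"xyz": [0.24, 0.02, 0.07], "dr": [0, 0, 0]}, {"xyz": [0.48, 0.05, 0.13], "dr": [0, 0, 0]}, {"xyz": [0.73, 0.07, 0.17], "dr": [0, 0, 0]}, {"xyz": [0.98, 0.1, 0.2], "dr": [0, 0, 0]}, {"xyz": [1.2, 0.12, 0.22], "dr": [0, 0, 0]}, {"xyz": [1.4, 0.14, 0.22], "dr": [0, 0, 0]}, {"xyz": [1.48, 0.15, 0.22], "dr": [0, 0, 0]}, {"xyz": [1.48, 0.15, 0.22], "dr": [0, 0, 0]}]}}

```text
time_s: 6.85
position: [0.6078, 0.0084, 0.1805]
tcp_rot: [2.103, 2.331, 0.004]
contact_force: [0.4, 1.8, 5.9]
width: 0.0122
```

```bash
python3 look.py c8 170 130 200 120
```

```text
{'time_s': 6.95, 'position': [0.6075, 0.0083, 0.1806], 'tcp_rot': [2.1036, 2.3306, 0.0044], 'width': 0.0117, 'joint_positions': [-0.4816, 0.4056, 0.5582, 1.5215, -0.2212, 1.2743, 0.2065], 'contact_force': [-0.9197, 2.0142, 5.4891]}
[0.99476865 0.10209576 0.00343344] [ 3.37475998e-03  7.47477376e-04 -9.99994026e-01]
```

View pics/c8.png

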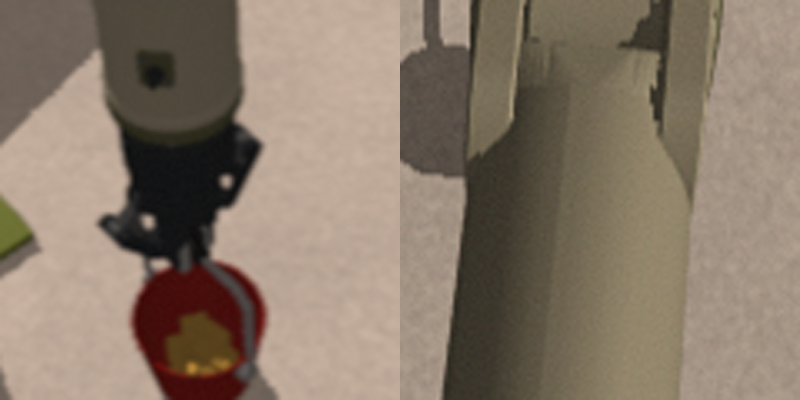

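>>> {"name": "send_rows", "arguments": {"steps": [{"xyz": [0, 0, 0.1], "dr": [0, 0, 0]}, {"xyz": [0, 0, 0.3], "dr": [0, 0, 0]}, {"xyz": [0, 0, 0.6], "dr": [0, 0, 0]}, {"xyz": [0, 0, 1.0], "dr": [0, 0, 0]}, {"xyz": [0, 0, 1.4], "dr": [0, 0, 0]}, {"xyz": [0, 0, 1.8], "dr": [0, 0, 0]}, {"xyz": [0, 0, 2.2], "dr": [0, 0, 0]}, {"xyz": [0, 0, 2.6], "dr": [0, 0, 0]}]}}

```text
time_s: 7.62
position: [0.6058, 0.0074, 0.246]
tcp_rot: [2.106, 2.331, 0.001]
contact_force: [-0.1, 0.0, -3.6]
width: 0.0122
```

>>> {"name": "send_rows", "arguments": {"steps": [{"xyz": [0, 0, 0.4], "dr": [0, 0, 0]}, {"xyz": [0, 0, 0.8], "dr": [0, 0, 0]}, {"xyz": [0, 0, 1.2], "dr": [0, 0, 0]}, {"xyz": [0, 0, 1.6], "dr": [0, 0, 0]}, {"xyz": [0, 0, 1.9], "dr": [0, 0, 0]}, {"xyz": [0, 0, 2.1], "dr": [0, 0, 0]}, {"xyz": [0, 0, 2.2], "dr": [0, 0, 0]}, {"xyz": [0, 0, 2.2], "dr": [0, 0, 0]}]}}

```text
time_s: 8.28
position: [0.6059, 0.0074, 0.3]
tcp_rot: [2.106, 2.331, 0.001]
contact_force: [0.3, 0.1, -3.6]
width: 0.0121
```

```bash
python3 look.py c9 110 60 200 80 180
```

```text
{'time_s': 8.3833, 'position': [0.6055, 0.0075, 0.299], 'tcp_rot': [-2.1058, -2.3306, 0.0009], 'width': 0.0125, 'joint_positions': [-0.4838, 0.3522, 0.5812, 1.3249, -0.1907, 1.5204, 0.1798], 'contact_force': [0.0518, 0.9396, -4.8145]}
[ 9.94874925e-01  1.01109982e-01 -8.09393724e-04] [-8.10175708e-04 -3.33296570e-05 -9.99999671e-01]
```

View pics/c9.png

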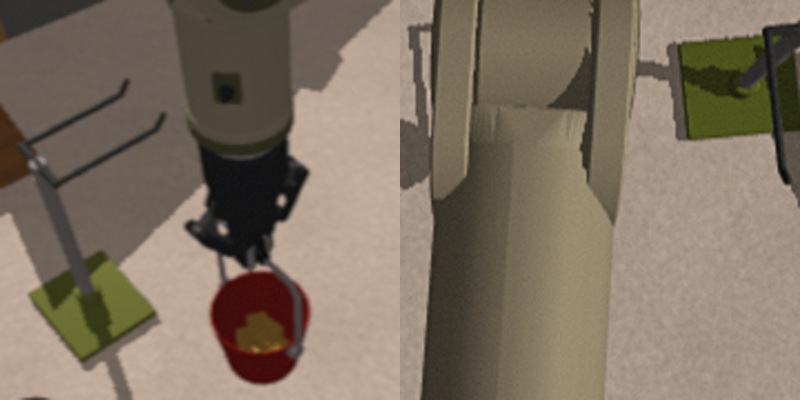

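>>> {"name": "send_rows", "arguments": {"steps": [{"xyz": [-0.1, -0.1, 0], "dr": [0, 0, 0]}, {"xyz": [-0.3, -0.4, 0], "dr": [0, 0, 0]}, {"xyz": [-0.6, -0.9, 0], "dr": [0, 0, 0]}, {"xyz": [-1.0, -1.5, 0], "dr": [0, 0, -0.1]}, {"xyz": [-1.4, -2.1, 0], "dr": [0, 0, -0.1]}, {"xyz": [-1.8, -2.8, 0], "dr": [0, 0, -0.1]}, {"xyz": [-2.2, -3.5, 0], "dr": [0, 0, -0.2]}, {"xyz": [-2.6, -4.2, 0], "dr": [0, 0, -0.2]}]}}

```text
time_s: 9.05
position: [0.5391, -0.1, 0.2996]
tcp_rot: [-2.133, -2.306, 0.0]
contact_force: [0.4, 0.7, -5.0]
width: 0.0119
```

>>> {"name": "send_rows", "arguments": {"steps": [{"xyz": [-0.3, -0.7, 0], "dr": [0, 0, 0]}, {"xyz": [-0.6, -1.4, 0], "dr": [0, 0, 0]}, {"xyz": [-0.9, -2.1, 0], "dr": [0, 0, 0]}, {"xyz": [-1.1, -2.8, 0], "dr": [0, 0, -0.05]}, {"xyz": [-1.3, -3.5, 0], "dr": [0, 0, -0.08]}, {"xyz": [-1.5, -4.2, 0], "dr": [0, 0, -0.08]}, {"xyz": [-1.58, -4.8, 0], "dr": [0, 0, -0.08]}, {"xyz": [-1.58, -5.4, 0], "dr": [0, 0, -0.08]}]}}

```text
time_s: 9.72
position: [0.4993, -0.2351, 0.2999]
tcp_rot: [2.143, 2.297, 0.001]
contact_force: [-0.3, 0.8, -4.1]
width: 0.012
```

>>> {"name": "send_rows", "arguments": {"steps": [{"xyz": [0, -0.5, 0], "dr": [0, 0, 0]}, {"xyz": [0, -0.9, 0], "dr": [0, 0, 0]}, {"xyz": [0, -1.2, 0], "dr": [0, 0, 0]}, {"xyz": [0, -1.4, 0], "dr": [0, 0, 0]}, {"xyz": [0, -1.55, 0], "dr": [0, 0, 0]}, {"xyz": [0, -1.58, 0], "dr": [0, 0, 0]}, {"xyz": [0, -1.58, 0], "dr": [0, 0, 0]}, {"xyz": [0, -1.58, 0], "dr": [0, 0, 0]}]}}

```text
time_s: 10.38
position: [0.5014, -0.2715, 0.2995]
tcp_rot: [-2.139, -2.3, -0.0]
contact_force: [-0.7, 0.1, -3.9]
width: 0.0118
```

```bash
python3 look.py c10 100 50 310 60 140
```

```text
{'time_s': 10.4833, 'position': [0.5014, -0.2714, 0.2995], 'tcp_rot': [-2.1388, -2.3008, -0.0003], 'width': 0.0119, 'joint_positions': [-0.1363, 0.2847, 0.743, 1.4309, -0.1919, 1.4999, 0.673], 'contact_force': [0.8227, 0.5411, -3.5501]}
[ 9.97340224e-01  7.28867432e-02 -1.22304386e-05] [-3.69177689e-05  3.37360910e-04 -9.99999942e-01]
```

View pics/c10.png

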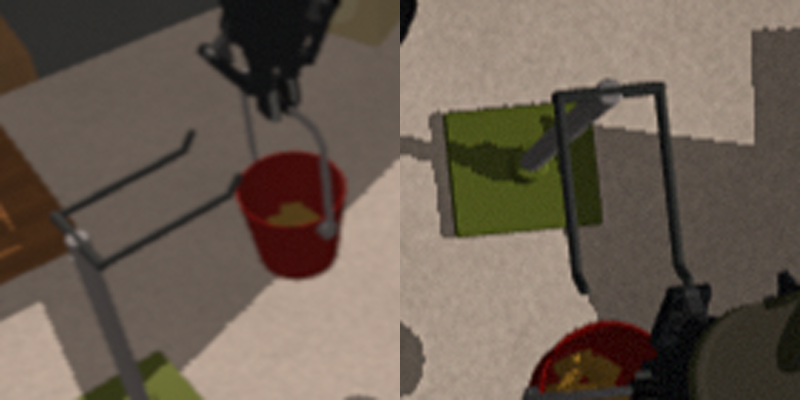

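```bash
python3 - <<'E'
from h import *
S=manip.get_image("scene");T=manip.get_image("top")
s=manip.sense();p=np.array(s["position"])+[0,0,.019]
a=.0722;c,n=np.cos(a),np.sin(a)
def L(o,l): return np.array(o)+[c*l[0]-n*l[1],n*l[0]+c*l[1],l[2]]
H=[.6211,-.2628,.2853]
out=[]
for im,(x,y) in((S,(120,50)),(T,(330,80))):
    im2=cv2.resize(im["color"],None,fx=4,fy=4,interpolation=cv2.INTER_CUBIC)
    def pt(q,col):
        u=(proj(im,q)+.5)*4-.5; cv2.circle(im2,tuple(int(round(v)) for v in u),2,col,-1)
    for y0 in(-.05,-.03,.03,.05): pt(L(p,(0,y0,0)),(0,255,255))
    for y0 in(-.063,.063): pt(L(p,(0,y0,-.12)),(0,255,0))
    for sg in(-1,1):
        for x0 in(-.03,0,.05,.095): pt(L(H,(x0,sg*.037,-.0075)),(255,0,255))
        pt(L(H,(-.048,sg*.037,.009)),(255,255,0))
    out.append(im2[y*4:y*4+560,x*4:x*4+400])
cv2.imwrite("pics/c11.png",np.hstack(out))
E
```

```text
(no output)
```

View pics/c11.png

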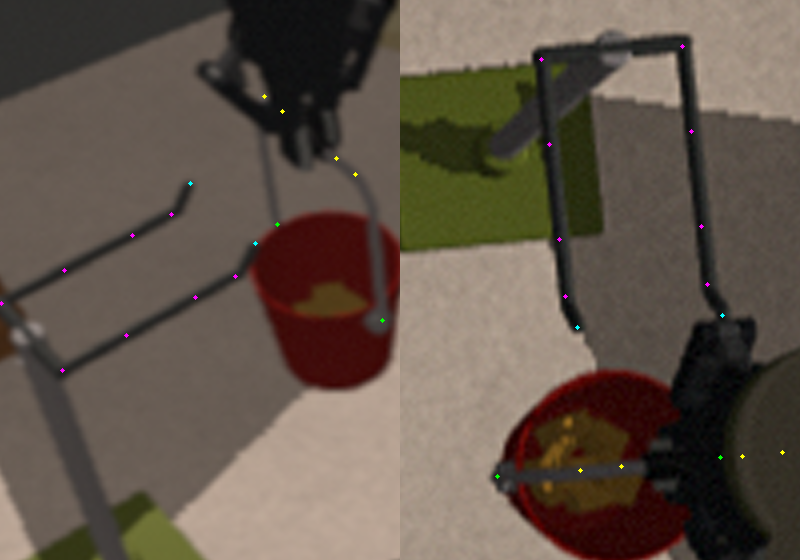

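>>> {"name": "send_rows", "arguments": {"steps": [{"xyz": [0.1, 0.01, 0], "dr": [0, 0, 0]}, {"xyz": [0.3, 0.02, 0], "dr": [0, 0, 0]}, {"xyz": [0.6, 0.04, 0], "dr": [0, 0, 0]}, {"xyz": [0.95, 0.07, 0], "dr": [0, 0, 0]}, {"xyz": [1.3, 0.09, 0], "dr": [0, 0, 0]}, {"xyz": [1.65, 0.12, 0], "dr": [0, 0, 0]}, {"xyz": [2.0, 0.14, 0], "dr": [0, 0, 0]}, {"xyz": [2.35, 0.17, 0], "dr": [0, 0, 0]}]}}

```text
time_s: 11.25
position: [0.5611, -0.2677, 0.2992]
tcp_rot: [-2.14, -2.3, 0.001]
contact_force: [0.4, 0.8, -3.5]
width: 0.0122
```

>>> {"name": "send_rows", "arguments": {"steps": [{"xyz": [0.35, 0.03, 0], "dr": [0, 0, 0]}, {"xyz": [0.7, 0.05, 0], "dr": [0, 0, 0]}, {"xyz": [1.05, 0.08, 0], "dr": [0, 0, 0]}, {"xyz": [1.4, 0.1, 0], "dr": [0, 0, 0]}, {"xyz": [1.75, 0.13, 0], "dr": [0, 0, 0]}, {"xyz": [2.1, 0.15, 0], "dr": [0, 0, 0]}, {"xyz": [2.35, 0.17, 0], "dr": [0, 0, 0]}, {"xyz": [2.5, 0.18, 0], "dr": [0, 0, 0]}]}}

```text
time_s: 11.92
position: [0.6234, -0.263, 0.299]
tcp_rot: [-2.139, -2.3, 0.0]
contact_force: [-0.6, 0.8, -4.0]
width: 0.0125
```

```bash
python3 look.py c12 90 50 320 60 110
```

```text
{'time_s': 12.0167, 'position': [0.6231, -0.2631, 0.299], 'tcp_rot': [-2.1391, -2.3002, 0.0006], 'width': 0.0121, 'joint_positions': [-0.0458, 0.5528, 0.6953, 1.0954, -0.3429, 1.6023, 0.633], 'contact_force': [-0.5801, 0.2445, -3.6273]}
[ 9.97371171e-01  7.24595168e-02 -6.05421648e-04] [-6.07263871e-04  3.39418822e-06 -9.99999816e-01]
```

View pics/c12.png

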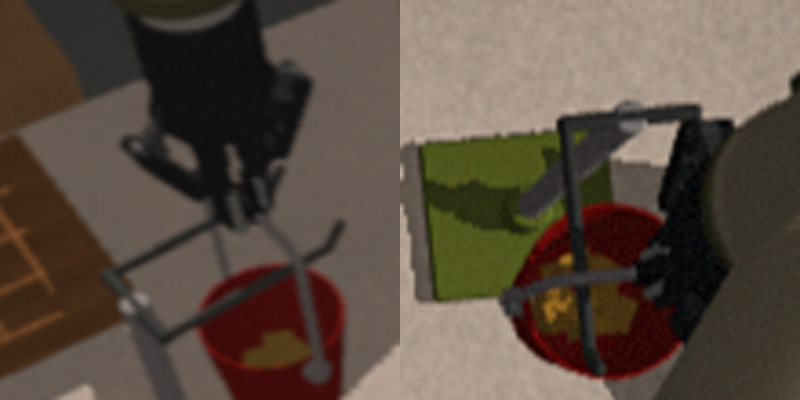

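>>> {"name": "send_rows", "arguments": {"steps": [{"xyz": [0, 0, -0.1], "dr": [0, 0, 0]}, {"xyz": [0, 0, -0.3], "dr": [0, 0, 0]}, {"xyz": [0, 0, -0.5], "dr": [0, 0, 0]}, {"xyz": [0, 0, -0.7], "dr": [0, 0, 0]}, {"xyz": [0, 0, -0.85], "dr": [0, 0, 0]}, {"xyz": [0, 0, -0.95], "dr": [0, 0, 0]}, {"xyz": [0, 0, -1.05], "dr": [0, 0, 0]}, {"xyz": [0, 0, -1.1], "dr": [0, 0, 0]}]}}

```text
time_s: 12.68
position: [0.6224, -0.2632, 0.2716]
tcp_rot: [-2.14, -2.3, 0.0]
contact_force: [0.7, -0.3, -4.1]
width: 0.0123
```

>>> {"name": "send_rows", "arguments": {"steps": [{"xyz": [0, 0, -0.04], "dr": [0, 0, 0]}, {"xyz": [0, 0, -0.08], "dr": [0, 0, 0]}, {"xyz": [0, 0, -0.1], "dr": [0, 0, 0]}, {"xyz": [0, 0, -0.1], "dr": [0, 0, 0]}]}}

```text
time_s: 13.02
position: [0.6226, -0.2634, 0.27]
tcp_rot: [2.14, 2.3, 0.0]
contact_force: [-0.3, -0.2, -2.9]
width: 0.0123
```

>>> {"name": "send_rows", "arguments": {"steps": [{"xyz": [0, 0, -0.04], "dr": [0, 0, 0]}, {"xyz": [0, 0, -0.08], "dr": [0, 0, 0]}, {"xyz": [0, 0, -0.1], "dr": [0, 0, 0]}, {"xyz": [0, 0, -0.1], "dr": [0, 0, 0]}]}}

```text
time_s: 13.35
position: [0.6229, -0.2635, 0.2695]
tcp_rot: [2.138, 2.298, 0.003]
contact_force: [-3.4, 2.8, 7.7]
width: 0.0119
```

```bash
python3 look.py c13 90 60 320 60 110
```

```text
{'time_s': 13.45, 'position': [0.6229, -0.2635, 0.2695], 'tcp_rot': [2.1379, 2.2982, 0.0027], 'width': 0.0119, 'joint_positions': [-0.0576, 0.5532, 0.6917, 1.1618, -0.3431, 1.535, 0.6402], 'contact_force': [-3.4624, 2.5886, 7.9997]}
[0.99738587 0.07219329 0.0030899 ] [ 3.14130414e-03 -5.98569651e-04 -9.99994887e-01]
```

View pics/c13.png

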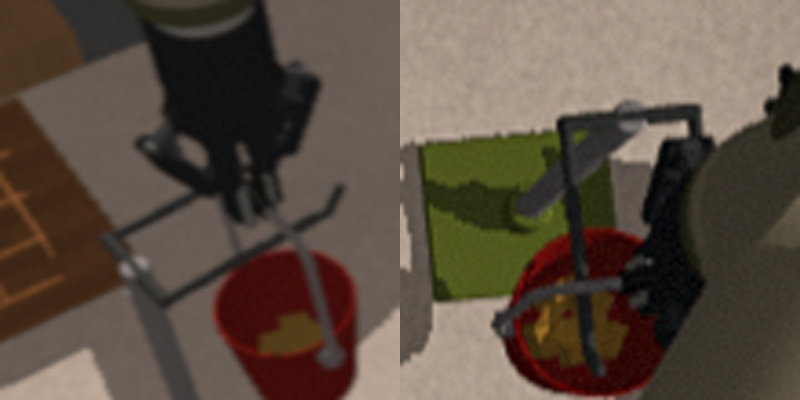

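>>> {"name": "send_rows", "arguments": {"steps": [{"xyz": [0, 0, 0.05], "dr": [0, 0, 0]}, {"xyz": [0, 0, 0.08], "dr": [0, 0, 0]}, {"xyz": [0, 0, 0.08], "dr": [0, 0, 0]}, {"xyz": [0, 0, 0.08], "dr": [0, 0, 0]}]}}

```text
time_s: 13.78
position: [0.6227, -0.2634, 0.2696]
tcp_rot: [2.139, 2.299, 0.001]
contact_force: [-0.6, 1.9, 4.0]
width: 0.0123
```

```bash
cat > ov.py <<'E'
from h import *
import sys
S=manip.get_image("scene");T=manip.get_image("top")
s=manip.sense();p=np.array(s["position"])+[0,0,.019]
print(s["time_s"],p,s["contact_force"],s["width"])
if len(sys.argv)>2: p=np.array([float(v) for v in sys.argv[2:5]])
a=.0722;c,n=np.cos(a),np.sin(a)
def L(o,l): return np.array(o)+[c*l[0]-n*l[1],n*l[0]+c*l[1],l[2]]
H=[.6211,-.2628,.2853]
out=[]
for im,(x,y) in((S,(90,70)),(T,(330,60))):
    im2=cv2.resize(im["color"],None,fx=4,fy=4,interpolation=cv2.INTER_CUBIC)
    def pt(q,col):
        u=(proj(im,q)+.5)*4-.5; cv2.circle(im2,tuple(int(round(v)) for v in u),2,col,-1)
    for y0 in(-.05,-.03,.03,.05): pt(L(p,(0,y0,0)),(0,255,255))
    for y0 in(-.063,.063): pt(L(p,(0,y0,-.12)),(0,255,0))
    for sg in(-1,1):
        for x0 in(-.03,0,.05,.095): pt(L(H,(x0,sg*.037,-.0075)),(255,0,255))
        pt(L(H,(-.048,sg*.037,.009)),(255,255,0))
    out.append(im2[y*4:y*4+480,x*4:x*4+400])
cv2.imwrite(f"pics/{sys.argv[1]}.png",np.hstack(out))
E
python3 ov.py c14
```

```text
13.8833 [ 0.62268185 -0.26344111  0.2886016 ] [-1.42871862  0.90909672  4.75178998] 0.012240179702184132
```

View pics/c14.png

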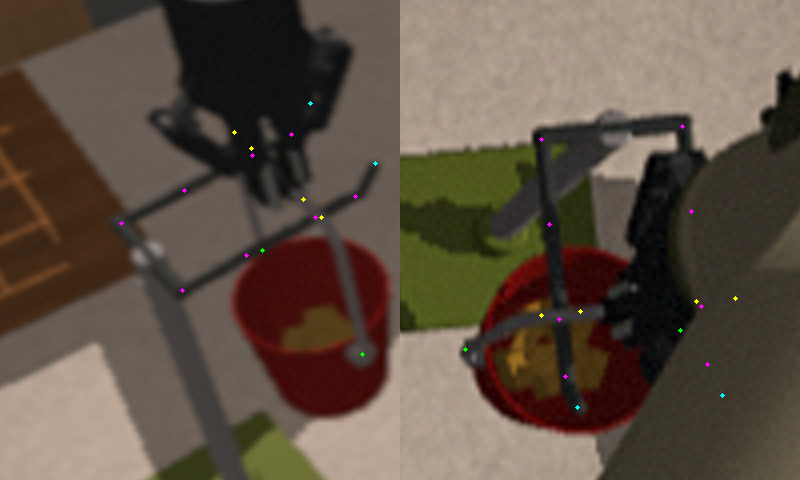

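>>> {"name": "send_rows", "arguments": {"fingers": 50, "steps": [{"xyz": [0, 0, 0.04], "dr": [0, 0, 0]}, {"xyz": [0, 0, 0.04], "dr": [0, 0, 0]}, {"xyz": [0, 0, 0.04], "dr": [0, 0, 0]}, {"xyz": [0, 0, 0.04], "dr": [0, 0, 0]}, {"xyz": [0, 0, 0.04], "dr": [0, 0, 0]}, {"xyz": [0, 0, 0.04], "dr": [0, 0, 0]}, {"xyz": [0, 0, 0.04], "dr": [0, 0, 0]}, {"xyz": [0, 0, 0.04], "dr": [0, 0, 0]}]}}

```text
time_s: 14.55
position: [0.6224, -0.2634, 0.2699]
tcp_rot: [-2.14, -2.3, 0.0]
contact_force: [-0.8, -0.3, -0.5]
width: 0.0427
```

```bash
python3 ov.py c15
```

```text
14.65 [ 0.62245851 -0.26334469  0.28903049] [ 0.58496703 -0.01681768  0.43986458] 0.042617311815191856
```

View pics/c15.png

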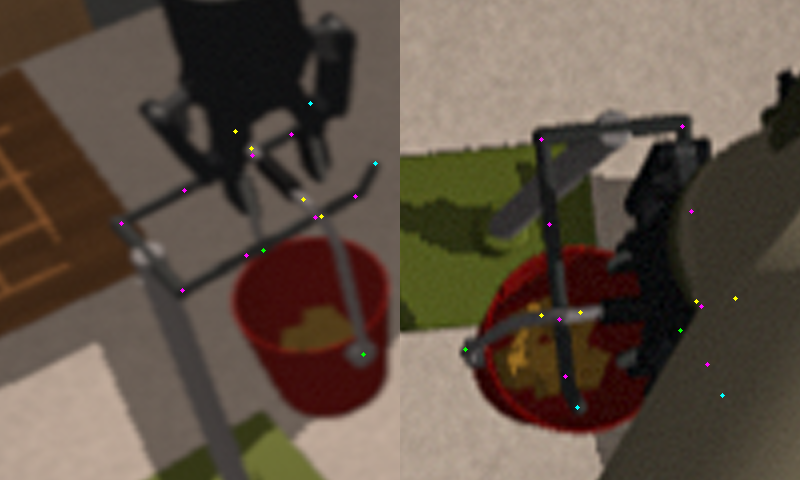

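Released; the pail hangs on both prongs, with fingers clear on each side. Retreating straight up, slowly first.

>>> {"name": "send_rows", "arguments": {"steps": [{"xyz": [0, 0, 0.1], "dr": [0, 0, 0]}, {"xyz": [0, 0, 0.3], "dr": [0, 0, 0]}, {"xyz": [0, 0, 0.6], "dr": [0, 0, 0]}, {"xyz": [0, 0, 0.9], "dr": [0, 0, 0]}, {"xyz": [0, 0, 1.3], "dr": [0, 0, 0]}, {"xyz": [0, 0, 1.7], "dr": [0, 0, 0]}, {"xyz": [0, 0, 2.2], "dr": [0, 0, 0]}, {"xyz": [0, 0, 2.7], "dr": [0, 0, 0]}]}}

```text
time_s: 15.32
position: [0.6224, -0.2634, 0.3391]
tcp_rot: [2.14, 2.299, 0.0]
contact_force: [0.2, 0.6, 0.1]
width: 0.043
```

>>> {"name": "send_rows", "arguments": {"steps": [{"xyz": [0, 0, 0.5], "dr": [0, 0, 0]}, {"xyz": [-0.3, 0.2, 0.8], "dr": [0, 0, 0]}, {"xyz": [-0.8, 0.6, 1.0], "dr": [0, 0, 0]}, {"xyz": [-1.5, 1.2, 1.0], "dr": [0, 0, 0]}, {"xyz": [-2.3, 2.0, 1.0], "dr": [0, 0, 0]}, {"xyz": [-3.1, 3.0, 1.0], "dr": [0, 0, 0]}, {"xyz": [-3.6, 3.9, 1.0], "dr": [0, 0, 0]}, {"xyz": [-3.8, 4.4, 1.0], "dr": [0, 0, 0]}]}}

```text
time_s: 15.98
position: [0.5257, -0.1511, 0.3635]
tcp_rot: [-2.138, -2.302, -0.004]
contact_force: [0.7, 0.5, 0.1]
width: 0.0427
```

>>> {"name": "send_rows", "arguments": {"steps": [{"xyz": [-0.2, 0.5, 0], "dr": [0, 0, 0]}, {"xyz": [-0.5, 1.2, 0], "dr": [0, 0, 0]}, {"xyz": [-0.7, 2.0, 0], "dr": [0, 0, 0]}, {"xyz": [-0.9, 3.0, 0], "dr": [0, 0, 0]}, {"xyz": [-1.0, 4.0, 0], "dr": [0, 0, 0]}, {"xyz": [-1.0, 4.8, 0], "dr": [0, 0, 0]}, {"xyz": [-1.0, 5.2, 0], "dr": [0, 0, 0]}, {"xyz": [-1.0, 5.2, 0], "dr": [0, 0, 0]}]}}

```text
time_s: 16.65
position: [0.5022, -0.0208, 0.3627]
tcp_rot: [-2.134, -2.304, -0.001]
contact_force: [1.0, 0.3, 0.4]
width: 0.0424
```

```bash
python3 ov.py c16 .6225 -.2633 .2865; python3 -c "
from h import *
for c in('scene','top'): cv2.imwrite(f'pics/{c}17.png',manip.get_image(c)['color'])
a=cv2.imread('pics/scene17.png');b=cv2.imread('pics/top17.png');cv2.imwrite('pics/c17.png',cv2.resize(np.hstack([a,b]),(800,300)))"
```

```text
16.75 [ 0.50228587 -0.02434283  0.38171987] [ 0.12640288 -1.10115891  0.08585779] 0.04220739982090792
```

View pics/c16.png

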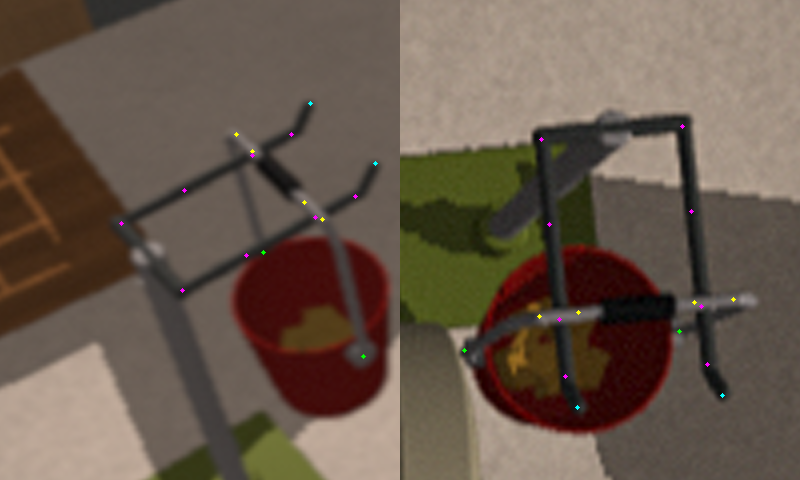

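View pics/c17.png

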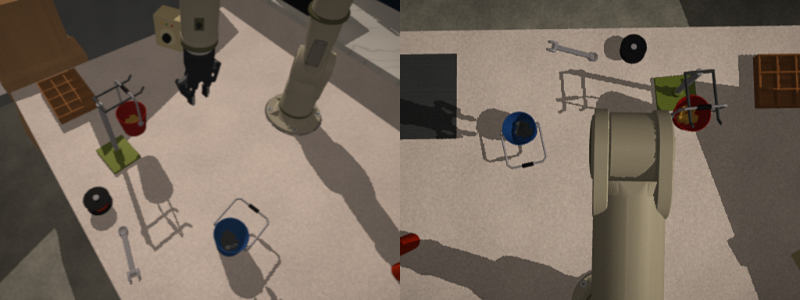

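Both views show the bar lying across both prongs near the seat with the pail hanging level. The blue pail is unmoved and the arm is clear. Handing in.

```bash
python3 -c "
from h import *
print(manip.job_done())"
```

```text
the job is handed in; nothing more can be done
None
```

The red pail now hangs on the hook stand with its bail across both prongs, and I handed the job in at about 17 s of the 64 s allowed.

- **Swing and carry:** I gripped the sleeve on the level bail and swung it up in an arc to upright with the pail standing on the bench. Then I lifted the pail, entered from the tip side and lowered the bar onto the prongs.
- **Release and retreat:** I opened the jaws, went straight up and backed away.
- **Forces:** The highest wrist force I read was about 9 N, well under the 120 N limit. I only have readings between moves.
- **Last pictures:** Both cameras show the bar about 1–2 mm from the hook seat, the pail hanging level and still after release, the arm clear with about zero force, and the blue pail where it stood.
- **Readings that disagreed:**
  - The network's hook position was about 15 mm off my own fit in y and z. I used the fit; the bar touched the prongs within about 3 mm of its predicted height.
  - The jaws read about 12 mm on the 14 mm sleeve, but the grip held.
  - Just before release, one picture seemed to show the pail off plumb. A second look with the overlay showed it hanging straight.

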